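# Park the tin at the top of the sloping tin rack

### The job

The tin lying on its side at the front of the little wooden tin rack is in the way of the next one. Push it slowly up the slope with the outside of your fingers, over the crest and fully back against the stop board, where it stays by itself; do not pick it up, and stay behind it all the way so that it never runs back down. Then move clear, and leave the other things standing where they are.

Things in the scene. Friction and masses are not known exactly. Their poses are not given: they have to be found in the camera images.
- rack: Rigid wooden tin rack fixed on the worktop, 254 (x) x 148 (y) mm. Origin: centre of its underside; +x points up the slope, away from the robot, turned up to 0.55 rad either way; y left, z up. Deck rises at 8 deg from the front lip to the crest (x=+45), then dips at 6 deg to the upright stop board (face x=+115, top z=82). Side rails stand 15 mm over the deck; the lane between is 128 wide.
- rack_lip (a point): Middle of the low front lip's top edge: rack frame x=-117, z=40 mm. The lip is 10 thick (x) and stands 12 above the deck, whose top is 27 mm above the worktop here. Axes as the rack.
- rack_crest (a point): Middle of the crest on the deck's top: rack frame x=+45, z=50 mm. Axes as the rack.
- rack_seat (a point): Where the tin's centre must end, tin against the stop board: rack frame x=+77, y=0, z=84.5 mm. Axes as the rack.
- tin_mid (a point): Centre of the tin to push: a labelled food tin, closed rigid cylinder, diameter 75, length 110 mm, 0.3 to 0.7 kg, lying across the rack (axis along rack y), free to roll. At the start it rests against the front lip, centre at rack x=-93, z=69 mm. Let go on the slope, it rolls back; past the crest it rolls to the stop board and stays. The point turns with the tin; z is its axis.
- tin: The same tin; origin at the centre of its bottom end face, 55 mm from point tin_mid along its z axis.
- spice_jar: Bystander, loose: glass spice jar with a dark screw cap, diameter 41, height 105 mm; origin at the centre of its underside, z up. Not to be disturbed.
- salt_mill: Bystander, loose: small clear mill with a grey top, diameter 44, height 90 mm; origin at the centre of its underside, z up. Not to be disturbed.
- timer: Bystander, loose: red round kitchen timer with a twist grip, 65 across, height 52 mm; origin at the centre of its underside, z up. Not to be disturbed.
- short_tin: Bystander, loose: short food tin standing upright, diameter 75, height 58 mm; origin at the centre of its underside, z up. Not to be disturbed.
- green_mug: Bystander, loose: green and white mug with a handle, 86 x 121, height 99 mm; origin at the centre of its underside, z up. Not to be disturbed.
- bowl: Bystander, loose: small bowl, green outside, diameter 120, height 61 mm; origin at the centre of its underside, z up. Not to be disturbed.

How it is judged:
By the outcome, as a careful person would: the job done as asked, in the order asked, and still so for the second after the job is handed in, with the robot touching nothing.
It also fails if it takes over 32 s, if anything falls off the work surface, if the arm or the gripper's body presses on something with over 40 N, if the wrist force passes 120 N, or if a joint passes its speed limit or range.

### The arm

A 7-joint arm with a two-finger parallel gripper is mounted at the origin on a cart in front of the work surface, level with it; the furniture and walls round the work are solid. World frame = base frame: x ahead of the robot, y to its left, z up, the work surface at z = 0. Lengths are in m, angles in rad, forces in N, time in s.
With the tool pointing down it reaches from about 0.425 to 0.95 m from the base axis. Payload 4.7 kg.
Tool frame: the origin (TCP) lies at the very end of the fingers, on their centre line; the grasp point (between the pads) lies bot.grasp_offset behind it (bot.grasp_offset is the distance from the TCP to the grasp point, in m); z points along the fingers, y is the line along which they close (so a half turn about z gives the same grasp; the last joint's range is limited). The gripper opens to 85 mm and grips with 20 to 120 N. Pads are 22 mm wide; open, the fingers measure 114 mm over their backs; the gripper's body (76 mm by 85 mm) begins 54 mm behind the grasp point. The pads swing forward as they close: fully open they stand 13 mm farther back than shut.
Start: joints at [1.084, 0.469, -0.049, 1.532, 0.024, 1.141, -0.082], TCP at [0.298, -0.605, 0.231] pointing down, gripper open.
Joint ranges: [-2.59, 2.59], [-0.33, 1.99], [-1.39, 1.29], [0.1, 2.45], [-1.04, 4.18], [0.21, 1.99], [-2.66, 2.66]. Speed limits (rad/s): [2.57, 2.57, 3.14, 3.14, 3.14, 3.14, 3.14].

### API

Orientations are given as a rotation vector (axis times angle).
In Python, from rig import bot, vision gives the robot as it stands (bot), with the cameras (vision). Calls block until the motion is done:
- bot.move_ptp(position, orientation): joint-space move of the TCP to a pose.
- bot.servo_line(position, orientation=None, v=0.15, threshold=None): straight line of the TCP; orientation=None keeps the orientation; v is the mean speed in m/s. With threshold (N) it stops when the force on the tool has changed by that much, and returns True; else False.
- bot.set_joints(angles): joint-space move.
- bot.set_gripper(opening, newtons=None): finger opening in m; newtons is the grip in N (None keeps the last); returns when the fingers have stopped.
- bot.hold(seconds).
- bot.inverse_kinematics(position, orientation): joint angles nearest the present ones, or None.
- bot.sense(): the state.
- vision.capture(name): name is "side" or "top"; returns a dict with "img" (480x640x3 uint8, red, green, blue), "vertical_fov" (degrees; the focal length in pixels is half the picture's height over the tangent of half this angle, whatever the lens; pixels are square), "cx", "cy" (the principal point, pixels), "extrinsics" (4x4, takes a point from world to camera coordinates). Camera axes: x right, y down, z forward; pixel columns grow to the right and rows downward; lengths in m; the calibration is good to about 2 mm. A picture is of the moment at which its call begins. There is no depth.
A pose or a line that the arm cannot do raises bot.MotionError and nothing moves.
- bot.hand_in(): hands the job in; it is judged then, once.
The state is a dict: "time_s": time; "joint_positions": joint angles; "qd": joint speeds; "effort": joint torques, N m; "tcp_pos": TCP position; "ee_rot": TCP orientation; "ft_force": force on the tool from outside, world axes, zero at the start; "moment": the same for the moment, N m; "gripper_width": finger opening in m; "finger_force": force on a finger pad.
Only numpy, scipy, OpenCV 4.12 (cv2) and the standard library are available. Lean on these libraries where they do the work, as an engineer would, in place of code of your own. Each camera call takes 0.05 s, during which the arm holds its last target. There are 200 camera calls.

## Working session

There is one attempt and no reset: what is moved stays moved. The work goes in short steps, each a Python script; the robot and the scene stay as the last script left them, time stands still between calls to the robot, and variables do not carry over. Pictures are saved under pics/ and viewed, at most 10 in all, crops included, and the job is handed in when it is done.

```bash
mkdir -p pics; ls
python3 - <<'E'
from rig import bot, vision
import cv2, numpy as np
for n in ("side","top"):
    c=vision.capture(n); cv2.imwrite(f"pics/{n}0.png",c["img"][:,:,::-1])
    np.savez(f"{n}0.npz",**{k:np.array(v) for k,v in c.items()})
    print(n,c["vertical_fov"],c["cx"],c["cy"],np.round(c["extrinsics"],3).tolist())
s=bot.sense();print(s["time_s"],s["ee_rot"],s["tcp_pos"],s["gripper_width"],bot.grasp_offset)
E
```

```text
pics
rig.py
side 49.6951027647857 327.5543716513852 232.39517096784988 [[-0.598, -0.801, -0.012, 0.274], [-0.494, 0.38, -0.782, 0.358], [0.631, -0.462, -0.624, 1.068], [0.0, 0.0, 0.0, 1.0]]
top 42.48808497643127 322.3898844326911 236.86786815582164 [[0.45, -0.893, 0.001, -0.288], [-0.706, -0.356, -0.612, 0.399], [0.548, 0.274, -0.79, 1.501], [0.0, 0.0, 0.0, 1.0]]
0.1 [-3.05792495e+00 -7.12547373e-01  7.58474401e-04] [ 0.29810863 -0.60500021  0.23033131] 0.08538492560735779 0.0187
```

View pics/top0.png

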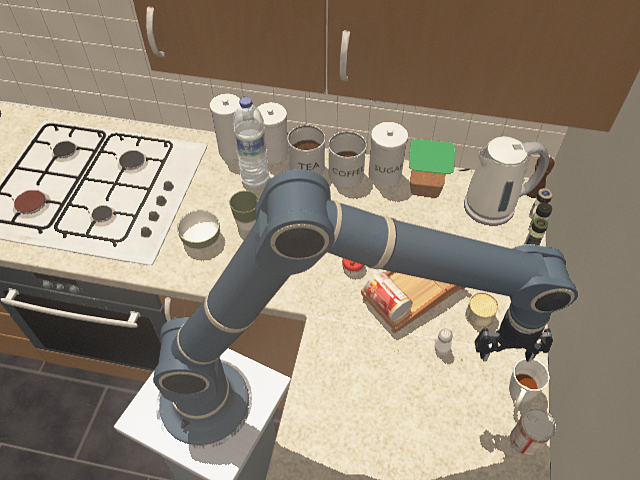

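View pics/side0.png

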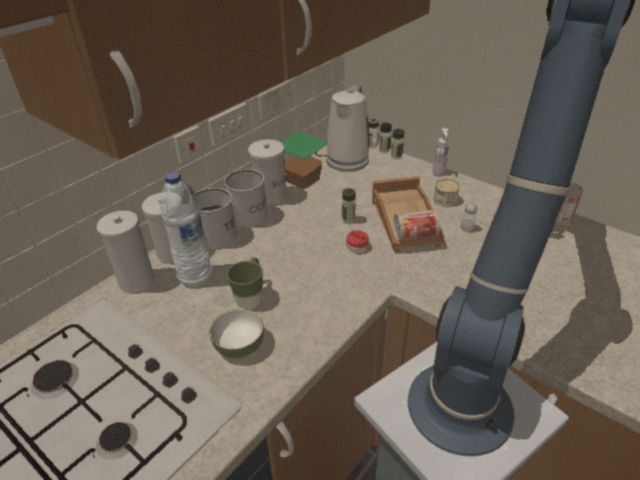

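The top view shows the rack near (415,295), tin near (388,295), timer (355,262), mill (444,342) and short tin (482,308). The side view shows the rack at (405,213), the tin at (417,224) and the spice jar at (349,205). I'll enlarge both to get the corners.

Run:
```python
import cv2
a=cv2.imread("pics/top0.png")[240:360,340:500]; cv2.imwrite("pics/tc.png",cv2.resize(a,None,fx=5,fy=5,interpolation=cv2.INTER_CUBIC))
a=cv2.imread("pics/side0.png")[160:265,335:485]; cv2.imwrite("pics/sc.png",cv2.resize(a,None,fx=5,fy=5,interpolation=cv2.INTER_CUBIC))
```

```text
(no output)
```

View pics/tc.png

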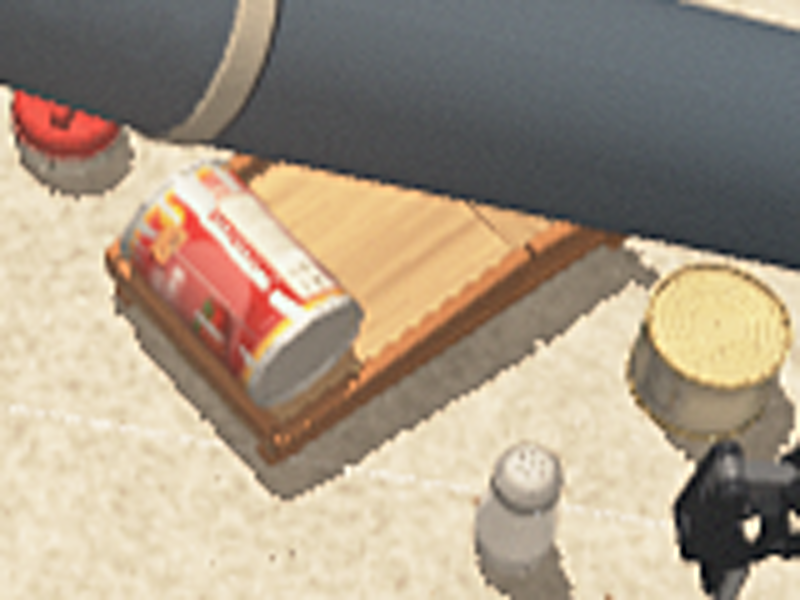

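View pics/sc.png

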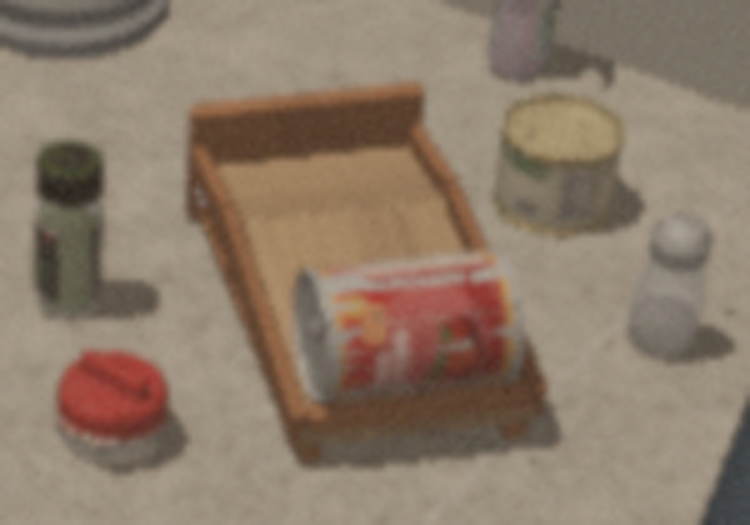

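The top crop shows the front-left rack corner at about (362.5,290) and the front-right at (394,328). In the side crop the front corners are at about (394.5,243.5) and (443.5,237), and the stop-board top corners at (373.5,182) and (419,178). Next I'll cast rays onto planes at known heights.

```bash
cat > geo.py <<'E'
import numpy as np
def ray(n,u,v,z):
    c=np.load(n+"0.npz"); f=240/np.tan(np.radians(c["vertical_fov"])/2)
    E=c["extrinsics"]; R,t=E[:3,:3],E[:3,3]; o=-R.T@t
    d=R.T@np.array([(u-c["cx"])/f,(v-c["cy"])/f,1]); return o+d*(z-o[2])/d[2]
E
python3 - <<'E'
from geo import *
P={}
def crop(n,u,v,z,name):
    u,v=(340+u/5-.4,240+v/5-.4) if n=="top" else (335+u/5-.4,160+v/5-.4)
    P[name]=ray(n,u,v,z); print(name,P[name].round(4))
crop("top",112,250,.04,"tFL"); crop("top",268,440,.04,"tFR")
crop("side",297,420,.04,"sFL"); crop("side",545,383,.04,"sFR")
crop("side",192,104,.082,"sBL"); crop("side",421,87,.082,"sBR")
crop("side",70,160,.105,"jar");crop("side",112,395,.047,"timer");crop("side",682,235,.085,"mill");crop("side",562,130,.058,"short")
crop("top",718,322,.058,"tshort");crop("top",527,475,.085,"tmill");crop("top",65,110,.047,"ttimer")
for a,b in(("tFL","tFR"),("sFL","sFR"),("sBL","sBR")):
    d=P[a]-P[b]; print(a,np.linalg.norm(d),np.arctan2(-d[0],d[1]),(P[a]+P[b])[:2]/2)
m=(P["sBL"]+P["sBR"])/2
for a,b in(("tFL","tFR"),("sFL","sFR")):
    d=m-(P[a]+P[b])/2; print(np.arctan2(d[1],d[0]),np.hypot(*d[:2]))
# tin axis by rim mask from both views: label colour
import cv2
for n in("top","side"):
    im=cv2.imread(f"pics/{n}0.png"); h=cv2.cvtColor(im,cv2.COLOR_BGR2HSV)
    m=((h[...,0]<6)|(h[...,0]>172))&(h[...,1]>120); 
    k=cv2.connectedComponentsWithStats(m.astype(np.uint8)); i=[j for j in range(1,k[0]) if k[2][j,4]>150]; print(n,[(k[2][j].tolist(),k[3][j].round(1).tolist()) for j in i])
E
```

```text
tFL [ 0.4415 -0.2189  0.04  ]
tFR [ 0.3724 -0.338   0.04  ]
sFL [ 0.4361 -0.2109  0.04  ]
sFR [ 0.3761 -0.3416  0.04  ]
sBL [ 0.6634 -0.3284  0.082 ]
sBR [ 0.5916 -0.4525  0.082 ]
jar [ 0.635  -0.2098  0.105 ]
timer [ 0.5079 -0.139   0.047 ]
mill [ 0.3865 -0.4556  0.085 ]
short [ 0.5286 -0.5148  0.058 ]
tshort [ 0.5318 -0.5222  0.058 ]
tmill [ 0.3863 -0.4654  0.085 ]
ttimer [ 0.5089 -0.1594  0.047 ]
tFL 0.13776567954228863 -0.5259357523617938 [ 0.40696666 -0.27844381]
sFL 0.14373218663347093 -0.43031638233701003 [ 0.40612906 -0.27624578]
sBL 0.14336249304343868 -0.5247577094556163 [ 0.62752255 -0.39041582]
-0.46977344859476927 0.24735122599346632
-0.4761193886646367 0.24909812022792696
top [([342, 258, 22, 14, 182], [351.6, 265.0]), ([372, 281, 28, 34, 321], [384.9, 297.7])]
side [([407, 216, 28, 20, 241], [424.5, 223.6]), ([347, 230, 21, 17, 289], [357.0, 238.6])]
```

```bash
cat >> geo.py <<'E'
from scipy.spatial.transform import Rotation as Ro
C=np.array([.516,-.333]); YAW=-.48
def pose(x,z,y=0,c=None,yaw=None):
    c=C if c is None else c; w=YAW if yaw is None else yaw
    p=c+np.array([np.cos(w)*x-np.sin(w)*y,np.sin(w)*x+np.cos(w)*y])
    return [p[0],p[1],z],(Ro.from_euler("z",w)*Ro.from_euler("x",np.pi)).as_rotvec()
E
python3 - <<'E'
from rig import bot, vision
from geo import *
import cv2
for x,z in((-.165,.22),(-.165,.057),(.025,.073),(0.0,.25)):
    print(x,z,np.round(bot.inverse_kinematics(*pose(x,z)),2))
bot.move_ptp(*pose(-.165,.22)); bot.set_gripper(.05,20)
c=vision.capture("top"); np.savez("top0.npz",**{k:np.array(v) for k,v in c.items()})
a=c["img"][230:370,330:510,::-1]; cv2.imwrite("pics/tc2.png",cv2.resize(a,None,fx=4,fy=4,interpolation=cv2.INTER_CUBIC))
s=bot.sense(); print(s["time_s"],s["tcp_pos"],s["ft_force"],s["joint_positions"])
E
```

```text
-0.165 0.22 [ 0.56  0.11 -0.05  2.05  0.01  0.97 -1.54]
-0.165 0.057 [ 0.51  0.36  0.01  2.21 -0.    0.57 -1.53]
0.025 0.073 [ 0.46  0.57  0.06  1.76 -0.04  0.8  -1.51]
0.0 0.25 [ 0.49  0.35  0.02  1.67 -0.01  1.12 -1.54]
1.925 [ 0.36963288 -0.25694147  0.21995366] [ 0.29486594  0.43210992 -1.12563868] [ 0.55981921  0.1144316  -0.050066    2.05301262  0.00689551  0.97439759
 -1.54480365]
```

View pics/tc2.png

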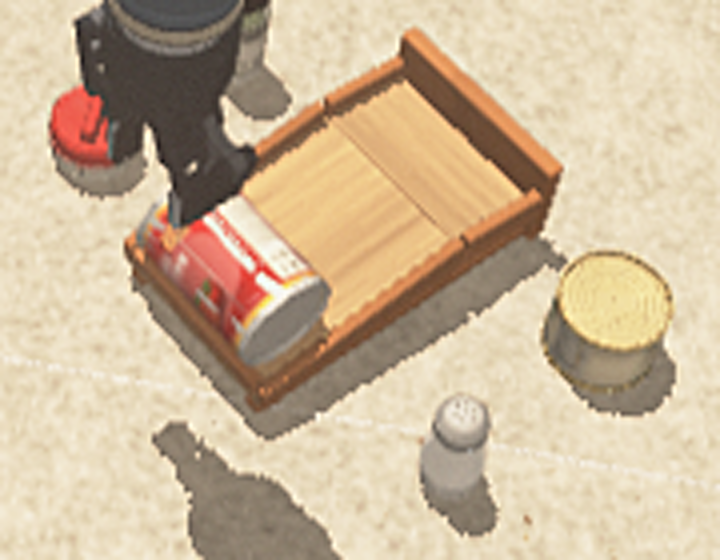

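The rack is now clear of the arm in this crop. The lip's front corners are at (128,243) and (255,395), the stop board's front top edge runs (404,45) to (557,175), and the rail-top seams at the crest are at (325,108) and (463,240).

Run:
```python
from geo import *
def c(u,v,z): return ray("top",330+u/4-.375,230+v/4-.375,z)[:2]
L=[]
for a,b,z in(((128,243),(255,393),.040),((404,45),(557,175),.082),((325,106),(463,238),.065)):
    A,B=c(*a,z),c(*b,z); d=A-B; L.append((A+B)/2); print(A.round(4),B.round(4),np.hypot(*d),np.arctan2(-d[0],d[1]),(A+B)/2)
d=L[1]-L[0]; w=np.arctan2(d[1],d[0]); print(w,np.hypot(*d)); u=np.array([np.cos(w),np.sin(w)])
print("C", L[0]+.124*u, L[1]-.115*u, L[2]-.045*u)
```

```text
[ 0.4389 -0.219 ] [ 0.3718 -0.3387] 0.13720871366912862 -0.5102309463559279 [ 0.40535334 -0.27886018]
[ 0.6458 -0.3308] [ 0.5895 -0.4594] 0.14037403147758618 -0.41256286983727386 [ 0.61764953 -0.39514574]
[ 0.5853 -0.2987] [ 0.5263 -0.4194] 0.1344027881625586 -0.45504239688077064 [ 0.55581287 -0.35907927]
-0.5011152992911161 0.2420578590605461
C [ 0.51410721 -0.33843027] [ 0.51678909 -0.33989928] [ 0.51634574 -0.33746109]
```

```bash
sed -i 's/^C=.*/C=np.array([.5155,-.336]); YAW=-.485/' geo.py
python3 - <<'E'
from rig import bot, vision
from geo import *
import cv2
def st(m):
    s=bot.sense(); d=np.array(s["tcp_pos"])[:2]-C; print(m,round(s["time_s"],2),"rack x,y",(Ro.from_euler("z",-YAW).apply([*d,0])*1e3).round(1)[:2],s["tcp_pos"][2],np.round(s["ft_force"],2))
bot.servo_line(*pose(-.165,.057),v=.12); st("down")
r=bot.servo_line(*pose(-.135,.057),v=.02,threshold=1.5); st(r)
p,o=pose(.024,.073)
r=bot.servo_line(p,o,v=.035,threshold=25); st(r)
for n in("top","side"): 
    c=vision.capture(n); cv2.imwrite(f"pics/{n}3.png",c["img"][:,:,::-1])
a=cv2.imread("pics/top3.png")[230:370,330:510];b=cv2.imread("pics/side3.png")[150:290,320:500]
cv2.imwrite("pics/both3.png",cv2.resize(np.hstack([a,b]),(792,308),interpolation=cv2.INTER_CUBIC))
E
```

```text
down 3.43 rack x,y [-164.5   -0. ] 0.057521558123987813 [-0.24  0.48 -0.01]
True 4.63 rack x,y [-1.39e+02  1.00e-01] 0.05659372287254638 [ 0.13 -0.06 -0.31]
False 9.47 rack x,y [23.9 -0. ] 0.07298320690230418 [ 0.1  -0.58 -1.27]
```

View pics/both3.png

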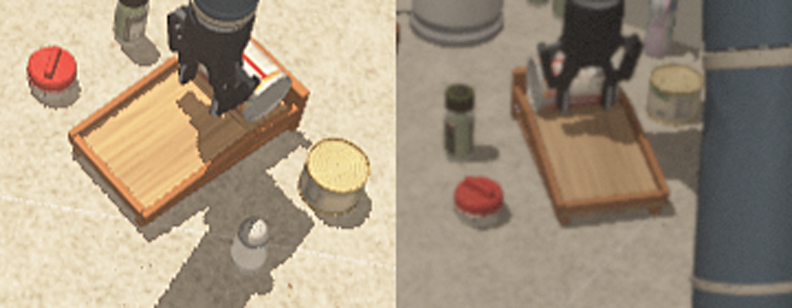

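The picture shows the tin past the crest at the stop board, with the bystanders undisturbed. I'll nudge it gently to confirm it's seated, then retreat backwards and up.

Run:
```python
from rig import bot, vision
from geo import *
import cv2
def st(m):
    s=bot.sense(); d=np.array(s["tcp_pos"])[:2]-C; print(m,round(s["time_s"],2),"rack x,y",(Ro.from_euler("z",-YAW).apply([*d,0])*1e3).round(1)[:2],np.round(s["ft_force"],2))
r=bot.servo_line(*pose(.034,.074),v=.015,threshold=2.5); st(r)
bot.servo_line(*pose(-.04,.085),v=.06); bot.servo_line(*pose(-.10,.24),v=.15)
bot.move_ptp(*pose(-.17,.26)); st("clear")
for n in("top","side"): 
    c=vision.capture(n); cv2.imwrite(f"pics/{n}4.png",c["img"][:,:,::-1])
a=cv2.imread("pics/top4.png")[230:370,330:510];b=cv2.imread("pics/side4.png")[150:290,320:500]
cv2.imwrite("pics/both4.png",cv2.resize(np.hstack([a,b]),(792,308),interpolation=cv2.INTER_CUBIC))
```

```text
True 10.14 rack x,y [31.9  0.1] [ 0.41 -0.17  0.58]
clear 13.15 rack x,y [-1.705e+02 -1.000e-01] [-0.68 -0.07  0.18]
```

View pics/both4.png

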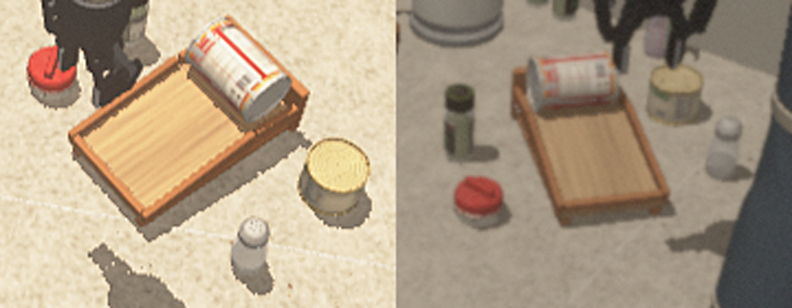

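The tin rests against the stop board: contact came at TCP x=31.9, which puts its centre at about x=78 mm, and nothing else has moved.

```bash
python3 -c "
from rig import bot, vision
print(bot.hand_in())"
```

```text
the job is handed in; nothing more can be done
None
```

I pushed the tin over the crest and it now rests against the stop board; the gripper is clear, the rack's neighbours look unmoved in the last pictures, and the job is handed in at about 13 s.

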